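# Lock a network unit into its desk cradle past a spring catch

## Task

Without grasping or lifting anything, press the cradle's long steel spring plate down with a fingertip behind the white network unit and keep it held down while you push the unit along the cradle, over the sunken teeth of the catch, fully home against the end stop. Then let the plate spring back up so that its two teeth lock behind the unit, and move clear. Leave the other things on the desk where they are.

Things in the scene. Friction and masses are not known exactly. Their poses are not given: they have to be found in the camera images.
- cradle: Black channel fixed to the desk, 124 mm wide (all lengths here in mm). Origin on the desk, on its centre line, under the end-stop-side faces of the catch teeth; x = direction in which the unit slides home, z up. Runs from x = -200 (open end) to an end-stop wall at x = 94 to 102, 39 high. Two ledges (|y| 40 to 52) carry the unit 22 above the desk; side walls at |y| 52 to 62, 36 high.
- catch (a joint): Spring catch, travel in m: 0 = up, at rest; 0.012 = at its bottom stop. Long steel press plate and two teeth in one piece, going straight down without tilting wherever the plate is pressed. About 2.5 N starts it, 6 N hold it at 0.009, 7 N at 0.012; from 0.007 on the teeth are clear below the unit. It springs up when let go.
- plate_top (a point): Mid-top of the press plate, at cradle x = -91.5, y = 0, height 20 at rest; sinks with the plate. The flat plate spans cradle x = -195 to 12, |y| < 33, also under and behind the unit.
- unit_center (a point): Centre of the white network unit, a flat box 90 long (along the cradle), 100 wide, 28 high, 0.3 to 0.52 kg, loose in the channel with 2 of play on each side. It starts with its leading face 15 to 55 short of the teeth; the press plate lies bare behind it. Home: leading face on the end stop, centre at cradle x = 49, trailing face 4 past the teeth.
- driver: Bystander: screwdriver lying on the desk beside the cradle, 170 long; origin under its middle.
- adapter: Bystander: black plug-in power adapter 60 x 46 x 32; origin under its middle.
- tin: Bystander: small round metal tin, 54 across, 45 high; origin at the centre of its underside.
- antenna: Bystander: flat white paddle antenna lying on the desk, about 105 long, 16 wide, 10 high; origin on its underside near its middle.
- mug: Bystander: white mug, 76 across, 88 high, beyond the end stop; origin at the centre of its underside.
- converter: Bystander: small black converter box 45 x 70 x 22, beyond the end stop; origin under its middle.
- tape: Bystander: grey roll of tape lying flat, 64 across, 18 high; origin at the centre of its underside.
- unit: The same white network unit: origin at the centre of its underside (14 below its centre), axes parallel to the cradle's when seated.
- teeth (a point): Point midway between the tops of the catch's two upright teeth (each 8 x 8 in plan, at cradle x = -8 to 0, y = +29 and -29; 50 free between them for a fingertip). At rest 28 above the desk, 6 above the ledges, so that they block the unit; sinks with the plate.

How it is judged:
On the way, in this order (a step that is already met when the one before it is completed fails the run):
1. the catch is pressed down while the unit is still before the teeth (value of joint catch above 0.006 m and x of unit_center in the frame of cradle below -0.048 m), for 0.1 s.
2. the unit passes over the teeth with the catch held down (value of joint catch above 0.006 m and x of unit_center in the frame of cradle between -0.03 and 0.035 m), for 0.05 s.
At the end, for the whole second after the job is handed in: The unit rests flat on the ledges within 4.5 mm of touching the end stop, the catch is back up (within 2 mm of its rest position) with its teeth behind the unit, and nothing moves (x of unit_center in the frame of cradle between 0.0445 and 0.053 m and y of unit_center in the frame of cradle between -0.006 and 0.006 m and z of unit_center in the frame of cradle between 0.033 and 0.039 m and angle between unit's own z axis and vertical below 0.06 rad and value of joint catch below 0.002 m and linear speed of unit below 0.01 m/s).
It fails at once if the unit is lifted (more than 9 mm) or tipped (more than 0.15 rad) (z of unit_center in the frame of cradle above 0.045 m or angle between unit's own z axis and vertical above 0.15 rad).
It fails at once if the catch is let up while the unit is still over its teeth (x of unit_center in the frame of cradle between -0.045 and 0.038 m and value of joint catch below 0.004 m).
It fails at once if a bystander is moved by more than 25 mm (distance of any of driver, adapter, tin, antenna, mug, converter, tape from where it was at the start of the episode above 0.025 m).
It also fails if it takes over 40 s, if anything falls off the work surface, if the arm or the gripper's body presses on something with over 40 N, if the wrist force passes 120 N, or if a joint passes its speed limit or range.

## Robot

A 6-joint arm with a two-finger parallel gripper is mounted at the origin on the work surface. World frame = base frame: x ahead of the robot, y to its left, z up, the work surface at z = 0. Lengths are in m, angles in rad, forces in N, time in s.
With the tool pointing down it reaches from about 0.35 to 0.775 m from the base axis. Payload 5.5 kg.
Tool frame: the origin (TCP) lies midway between the tips of the shut fingers; the grasp point (between the pads) lies 19 mm behind it; z points along the fingers, y is the line along which they close (so a half turn about z gives the same grasp; the last joint's range is limited). The gripper opens to 85 mm and grips with 20 to 120 N. Pads are 22 mm wide; open, the fingers measure 114 mm over their backs; the gripper's body (76 mm by 85 mm) begins 54 mm behind the grasp point. The pads swing forward as they close: fully open they stand 13 mm farther back than shut.
Start: joints at [-1.479, 0.313, 0.046, 1.304, 0, 1.431], TCP at [0.132, -0.56, 0.231] pointing down, gripper open.
Joint ranges: [-2.76, 2.76], [-0.86, 1.69], [-1.03, 1.26], [-2.2, 2.34], [-1.47, 1.5], [-3.14, 3.14]. Speed limits (rad/s): [2.57, 2.57, 3.14, 3.14, 3.14, 3.14].

## Interface

Orientations are given as a unit quaternion [w, x, y, z].
In Python, from workcell import telemetry, imaging, env gives the robot as it stands. The module is installed in compiled form; this text tells all that it offers.
- The arm moves only by the tool step_arm, never from a script. Its argument "moves" is a list of rows, each a list of 3 entries, a list of its own where there are three numbers: the shift along the tool's x, y, z in mm, then the turn, a rotation vector about the tool's x, y, z in rad, then the finger opening in mm, from 0 to 85.4. A call has 1 to 8 rows; each row is the pose to reach, as a shift and turn from the pose commanded when the call began, along the tool's axes at that moment; what a row does not reach only later rows make up. A row lasts 1/12 s, in which the tool goes at most 41.7 mm and 7.16 degrees, less where a joint would pass 70% of its speed; a pose out of reach is approached as far as the arm can. A call with a gripper value outside its range is refused whole. The fingers move at their own pace and stop on an object; "grip_force" is the grip in N (left out, the last holds). Time passes only in rows, so rows that repeat a pose let the fingers close. It gives the time, the measured TCP pose, the force, the opening and the grip force at its end, in the units of the state.
- telemetry.get_state(): the state, without advancing time (a new reading comes with each control period).
- imaging.read_camera(name): name is "scene" or "side" or "wrist"; returns the picture (400x640x3 uint8, red, green, blue); there is no depth.
- imaging.camera_params(name): a dict with "camera_matrix" (3x3 intrinsics, pixels), "pose" (4x4, takes a point from camera to world coordinates). Camera axes: x right, y up, looking along -z (the intrinsics and any distortion apply to the point x, -y, -z); pixel columns grow to the right and rows downward; lengths in m; the calibration is good to about 2 mm. A picture is of the moment at which its call begins: read the wrist's pose just before it. camera_params takes no time and is no camera call; for the wrist camera it gives the pose at the moment of the call.
- env.hand_in(): hands the job in; it is judged then, once.
The state is a dict: "clock": time; "joint_pos": joint angles; "qvel": joint speeds; "tau": joint torques, N m; "tcp_pos": TCP position; "orientation": TCP orientation; "wrist_force": force on the tool from outside, world axes, zero at the start; "ft_torque": the same for the moment, N m; "finger_gap": finger opening in m; "grip_force": force on a finger pad.
Only numpy, scipy, OpenCV 4.12 (cv2) and the standard library are available. Lean on these libraries where they do the work, as an engineer would, in place of code of your own. Each camera call takes 0.05 s, during which the arm holds its last target. There are 200 camera calls.

## Working session

There is one attempt and no reset: what is moved stays moved. The work goes in short steps, Python scripts to look and compute and a tool call to move; the robot and the scene stay as the last step left them, time stands still between calls to the robot, and variables do not carry over. Pictures are saved under pics/ and viewed, at most 10 in all, crops included, and the job is handed in when it is done.

Besides the shell and the picture viewer there is one more tool, called in YAML: its name, and indented under it one key for each argument. step_arm: Moves the arm, as the interface text tells. Its arguments: {"type":"object","properties":{"moves":{"type":"array"},"grip_force":{"type":"number"}},"required":["moves"]}

```bash
mkdir -p pics
python3 - <<'E'
from workcell import telemetry, imaging
import cv2
s=telemetry.get_state()
print(s['clock'],s['tcp_pos'],s['orientation'],s['finger_gap'])
for n in ['scene','side']:
    cv2.imwrite(f'pics/{n}0.png',imaging.read_camera(n)[:,:,::-1]); p=imaging.camera_params(n); print(n,p['camera_matrix'],p['pose'],p.keys())
E
```

```text
0.0 [ 0.13203042 -0.55911501  0.23040185] [-9.06234142e-04  9.93291810e-01  1.15631131e-01  1.77059107e-05] 0.08584150056305237
scene [[439.26762199   0.         322.12948007]
 [  0.         439.26762199 195.83871479]
 [  0.           0.           1.        ]] [[ 0.84012612 -0.32130344  0.43698078  0.94565172]
 [ 0.5419778   0.46585204 -0.69945832 -0.47661552]
 [ 0.02116997  0.82446709  0.5655138   0.51775089]
 [ 0.          0.          0.          1.        ]] dict_keys(['camera_matrix', 'pose'])
side [[416.06188851   0.         321.72113347]
 [  0.         416.06188851 201.04377643]
 [  0.           0.           1.        ]] [[-0.94310978  0.1669411  -0.28753194  0.36531876]
 [-0.33229674 -0.44445174  0.83189033  0.77604669]
 [ 0.01108262  0.88010983  0.47464076  0.45656816]
 [ 0.          0.          0.          1.        ]] dict_keys(['camera_matrix', 'pose'])
```

View pics/scene0.png

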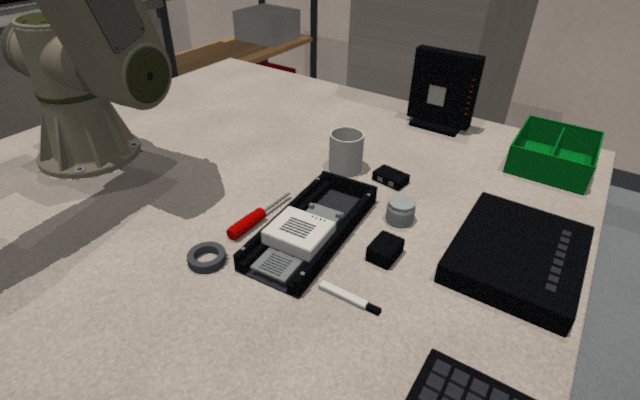

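View pics/side0.png

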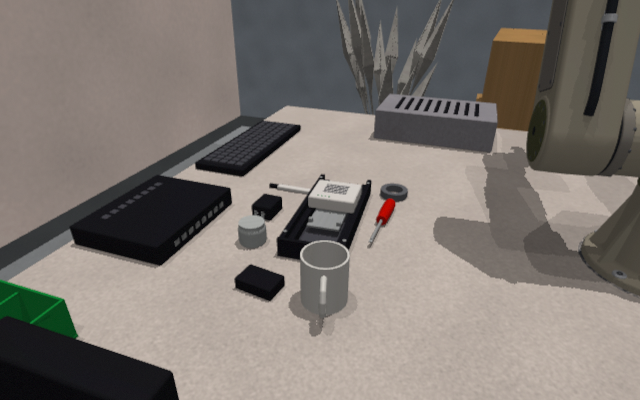

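The cradle runs from its open end at scene (265,275) to the end stop at (350,185), and the unit sits at about (300,230). I'll enlarge that area.

Run:
```python
import cv2
a=cv2.imread('pics/scene0.png')[165:300,225:390]
cv2.imwrite('pics/c1.png',cv2.resize(a,None,fx=4.4,fy=4.4,interpolation=cv2.INTER_CUBIC))
```

```text
(no output)
```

View pics/c1.png

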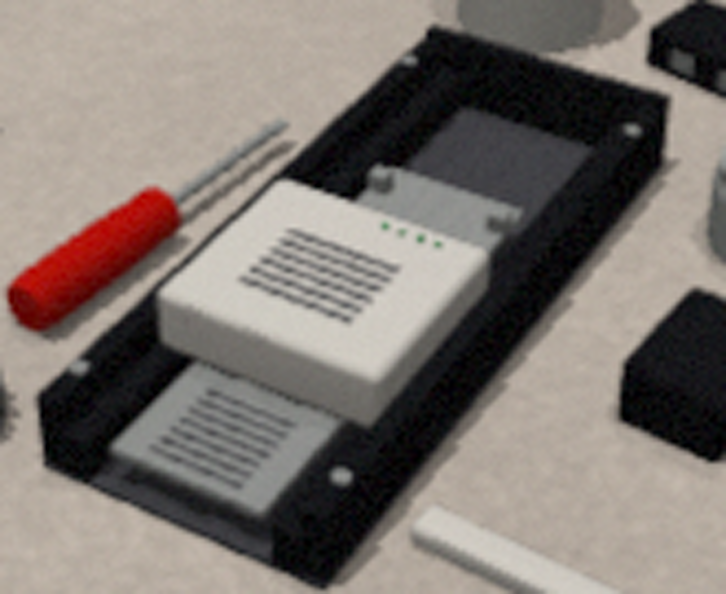

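The crop shows all corners clearly: the end-stop tops, open-end corners, plate rear edge, teeth and unit top. I'll fit the pose from these.

```bash
cat > fit.py <<'E'
import numpy as np
from scipy.optimize import least_squares
from workcell import imaging
p=imaging.camera_params('scene');K=p['camera_matrix'];T=np.linalg.inv(p['pose'])
def proj(P):
    c=T[:3,:3]@P+T[:3,3]; return K[:2,:2]@(np.array([c[0],-c[1]])/-c[2])+K[:2,2]
def px(u): return np.array(u)/4.4+[225,165]
C=[((102,62,39),(432,27)),((102,-62,39),(668,97)),((-200,62,0),(45,465)),((-200,62,36),(40,398)),((-200,-62,0),(322,587)),((-195,33,20),(112,447)),((-195,-33,20),(262,520)),((-4,29,28),(380,173)),((-4,-29,28),(505,214))]
U=[((-45,50,50),(160,297)),((-45,-50,50),(372,385)),((45,-50,50),(488,260)),((45,50,50),(285,180))]
def W(q,P):
    c,s=np.cos(q[2]),np.sin(q[2]); x,y,z=np.array(P)/1e3
    return np.array([q[0]+c*x-s*y,q[1]+s*x+c*y,z])
f=lambda q,S:np.concatenate([proj(W(q,a))-px(b) for a,b in S])
q=least_squares(f,[.5,-.2,1.5],args=(C,)); print(q.x,np.round(q.fun,1))
u=least_squares(f,q.x,args=(U,)); print(u.x,np.round(u.fun,1))
d=u.x[:2]-q.x[:2];c,s=np.cos(q.x[2]),np.sin(q.x[2]); print('unit in cradle',c*d[0]+s*d[1],-s*d[0]+c*d[1])
for x in (-195,-150,-91.5,0,102):print(x,W(q.x,(x,0,0)))
E
python3 fit.py
```

```text
[0.59492757 0.0997685  1.63888261] [ 0.2 -0.9  1.  -0.3 -0.1  0.7 -1.  -0.4  0.9  1.4 -0.2  0.2  0.2 -1.4
  0.4 -0.  -1.1 -0.2]
[ 6.03880659e-01 -7.96360970e-04  1.60964740e+00] [-2.  -0.5  0.5  0.8  1.7 -0.6 -0.2 -0.4]
unit in cradle -0.10094097134610014 -0.002090548619758762
-195 [ 0.60819414 -0.09477968  0.        ]
-150 [ 0.60513262 -0.04988395  0.        ]
-91.5 [0.60115265 0.00848051 0.        ]
0 [0.59492757 0.0997685  0.        ]
102 [0.58798813 0.20153217 0.        ]
```

step_arm:
  moves:
    - [[34,-22,0],[0,0,-0.08],0]
    - [[68,-44,0],[0,0,-0.16],0]
    - [[102,-66,0],[0,0,-0.24],0]
    - [[136,-88,0],[0,0,-0.32],0]
    - [[170,-110,0],[0,0,-0.4],0]
    - [[204,-132,0],[0,0,-0.48],0]
    - [[238,-154,0],[0,0,-0.56],0]
    - [[272,-176,0],[0,0,-0.64],0]

```text
clock: 0.77
tcp_pos: [0.3572, -0.324, 0.2311]
orientation: [-0.0, 0.906, 0.424, -0.0]
wrist_force: [1.0, -0.1, -0.1]
finger_gap: 0.0003
grip_force: 0.0
```

```bash
cat > go.py <<'E'
import sys,numpy as np
from scipy.spatial.transform import Rotation as R
from workcell import telemetry
Q=(0.5949,0.0998,1.639)
def rep(x,y,z,Q=Q):
    s=telemetry.get_state();t=np.array(s['tcp_pos']);r=R.from_quat(np.roll(s['orientation'],-1))
    c,sn=np.cos(Q[2]),np.sin(Q[2]);d=t[:2]-Q[:2]
    print('t',s['clock'],'tcp cradle mm',np.round([1e3*(c*d[0]+sn*d[1]),1e3*(-sn*d[0]+c*d[1]),1e3*t[2]],1),'F',np.round(s['wrist_force'],1),'gap',s['finger_gap'])
    g=np.array([Q[0]+(c*x-sn*y)/1e3,Q[1]+(sn*x+c*y)/1e3,z/1e3])
    goal=R.from_matrix([[c,sn,0],[sn,-c,0],[0,0,-1]])
    print('shift',np.round(r.inv().apply(g-t)*1e3,1),'turn',np.round((r.inv()*goal).as_rotvec(),3))
if __name__=='__main__': rep(*map(float,sys.argv[1:4]))
E
python3 go.py -168 0 230
```

```text
t 0.7667 tcp cradle mm [-406.7  266.1  231.1] F [ 1.  -0.1 -0.1] gap 0.00031541636708696093
shift [356.4  27.1   1.1] turn [-0.    -0.    -0.764]
```

step_arm:
  moves:
    - [[40,3,0],[0,0,-0.09],0]
    - [[80,6,0],[0,0,-0.18],0]
    - [[120,9,0],[0,0,-0.27],0]
    - [[160,12,0],[0,0,-0.36],0]
    - [[200,15,0],[0,0,-0.45],0]
    - [[240,18,0],[0,0,-0.54],0]
    - [[280,21,0],[0,0,-0.63],0]
    - [[310,23,0],[0,0,-0.7],0]

```text
clock: 1.43
tcp_pos: [0.575, -0.1007, 0.2307]
orientation: [-0.0, 0.705, 0.71, 0.0]
wrist_force: [-0.0, -1.4, -0.5]
finger_gap: 0.0002
grip_force: 0.0
```

step_arm:
  moves:
    - [[0,0,30],[0,0,0],0]
    - [[0,0,60],[0,0,0],0]
    - [[0,0,90],[0,0,0],0]
    - [[0,0,90],[0,0,0],0]
    - [[0,0,90],[0,0,0],0]
    - [[0,0,90],[0,0,0],0]

```text
clock: 1.93
tcp_pos: [0.574, -0.1037, 0.1426]
orientation: [0.0, 0.707, 0.707, 0.0]
wrist_force: [0.4, 1.6, -0.6]
finger_gap: -0.0002
grip_force: 0.0
```

```bash
python3 go.py -168 0 40
python3 - <<'E'
from workcell import imaging
import cv2
cv2.imwrite('pics/w1.png',imaging.read_camera('wrist')[:,:,::-1]);p=imaging.camera_params('wrist');print(p)
E
```

```text
t 1.9333 tcp cradle mm [-201.6   34.8  142.6] F [ 0.4  1.6 -0.6] gap -0.00022108237388576238
shift [ 35.9  32.3 102.6] turn [ 0.001  0.    -0.067]
{'camera_matrix': array([[328.63693231,   0.        , 321.79387892],
       [  0.        , 328.63693231, 197.13356305],
       [  0.        ,   0.        ,   1.        ]]), 'pose': array([[ 9.99997619e-01, -4.32182868e-05, -2.18191168e-03,
         5.75358084e-01],
       [ 6.63324183e-04,  9.58520177e-01,  2.85023913e-01,
        -3.32838245e-02],
       [ 2.07908812e-03, -2.85024681e-01,  9.58517923e-01,
         2.86083158e-01],
       [ 0.00000000e+00,  0.00000000e+00,  0.00000000e+00,
         1.00000000e+00]])}
```

View pics/w1.png

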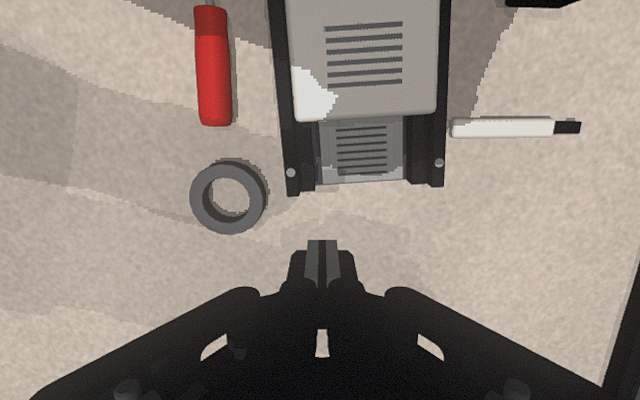

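The wrist view shows the plate's rear corners at (322,185) and (405,179), the unit's rear top edge from (295,121) to (435,113), and the wall ends at (288,196) and (443,187). I'll back-project these.

Run:
```python
from workcell import imaging
import numpy as np
p=imaging.camera_params('wrist');K=p['camera_matrix'];T=p['pose']
Q=(0.5949,0.0998,1.639);c,s=np.cos(Q[2]),np.sin(Q[2])
for n,u,v,z in [('plateL',320,185,20),('plateR',405,179,20),('unitL',295,121,50),('unitR',436,114,50),('wallL',288,196,36),('wallR',443,187,36),('farL',266,0,36),('farR',451,0,36)]:
    d=T[:3,:3]@np.array([(u-K[0,2])/K[0,0],-(v-K[1,2])/K[1,1],-1]);P=T[:3,3]+d*(z/1e3-T[2,3])/d[2]
    e=P[:2]-Q[:2];print(n,np.round(P*1e3,1),'cradle',np.round([1e3*(c*e[0]+s*e[1]),1e3*(-s*e[0]+c*e[1])],1))
```

```text
plateL [ 574.5 -101.8   20. ] cradle [-199.8   34.1]
plateR [645.1 -96.7  20. ] cradle [-199.4  -36.7]
unitL [557.1 -47.8  50. ] cradle [-144.7   47.8]
unitR [655.5 -43.   50. ] cradle [-146.6  -50.7]
wallL [ 549.1 -106.7   36. ] cradle [-202.9   59.7]
wallR [671.3 -99.3  36. ] cradle [-203.9  -62.7]
farL [538.3  30.9  36. ] cradle [-64.9  61.2]
farR [662.9  31.   36. ] cradle [-73.3 -63.2]
```

step_arm:
  moves:
    - [[20,18,10],[0,0,-0.035],0]
    - [[34,33,20],[0,0,-0.067],0]
    - [[34,33,50],[0,0,-0.067],0]
    - [[34,33,80],[0,0,-0.067],0]
    - [[34,33,100],[0,0,-0.067],0]
    - [[34,33,100],[0,0,-0.067],0]
    - [[34,33,100],[0,0,-0.067],0]

```text
clock: 2.57
tcp_pos: [0.6068, -0.0697, 0.0423]
orientation: [0.0, 0.683, 0.731, 0.0]
wrist_force: [1.0, 0.2, 0.7]
finger_gap: 0.0003
grip_force: 0.0
```

```bash
python3 go.py -170 -1 20
python3 - <<'E'
from workcell import imaging
import cv2,numpy as np
cv2.imwrite('pics/w2.png',np.vstack([imaging.read_camera('wrist')[150:400,:,::-1],cv2.resize(imaging.read_camera('scene')[170:310,200:440,::-1],(600,350))[:,:].copy() if 0 else cv2.resize(imaging.read_camera('scene')[170:310,200:440,::-1],(640,340))]))
E
```

```text
t 2.5667 tcp cradle mm [-169.9   -0.3   42.3] F [1.  0.2 0.7] gap 0.0003384912957893914
shift [-0.1  0.7 22.3] turn [ 0.     0.    -0.001]
```

View pics/w2.png

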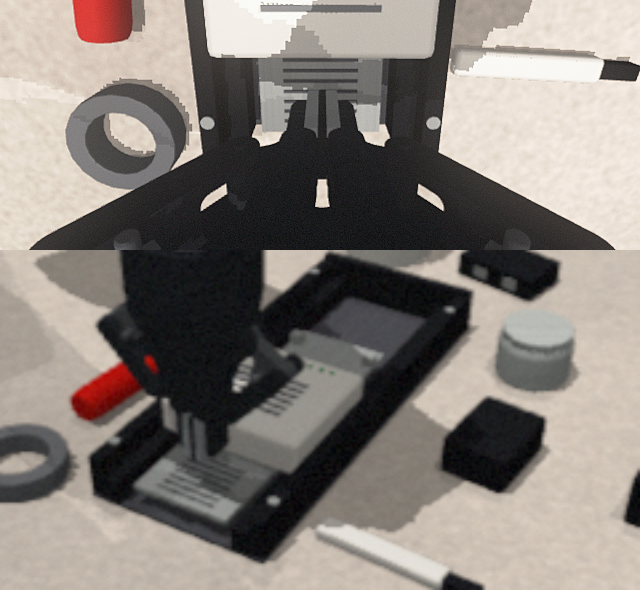

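The fingertip is centred over the bare plate, behind the unit. Pressing.

step_arm:
  moves:
    - [[0,1,10],[0,0,0],0]
    - [[0,1,20],[0,0,0],0]
    - [[0,1,25],[0,0,0],0]
    - [[0,1,28],[0,0,0],0]
    - [[0,1,30],[0,0,0],0]
    - [[0,1,32],[0,0,0],0]
    - [[0,1,32],[0,0,0],0]
    - [[0,1,32],[0,0,0],0]

```text
clock: 3.33
tcp_pos: [0.6083, -0.0696, 0.0101]
orientation: [0.001, 0.683, 0.731, 0.0]
wrist_force: [1.0, -0.8, 5.6]
finger_gap: -0.0002
grip_force: 3.2
```

step_arm:
  moves:
    - [[4,0,0.4],[0,0,0],0]
    - [[8,0,0.4],[0,0,0],0]
    - [[12,0,0.4],[0,0,0],0]
    - [[16,0,0.4],[0,0,0],0]
    - [[22,0,0.4],[0,0,0],0]
    - [[28,0,0.4],[0,0,0],0]
    - [[34,0,0.4],[0,0,0],0]
    - [[40,0,0.4],[0,0,0],0]

```text
clock: 4.0
tcp_pos: [0.606, -0.0312, 0.0101]
orientation: [0.002, 0.683, 0.73, -0.001]
wrist_force: [-0.1, -5.1, 7.0]
finger_gap: -0.0002
grip_force: 3.2
```

```bash
python3 go.py -9 -1 10
python3 - <<'E'
from workcell import imaging
import cv2,numpy as np
cv2.imwrite('pics/w3.png',np.vstack([imaging.read_camera('wrist')[150:400,:,::-1],cv2.resize(imaging.read_camera('scene')[170:310,200:440,::-1],(640,340))]))
E
```

```text
t 4.0 tcp cradle mm [-131.5   -2.1   10.1] F [-0.1 -5.1  7. ] gap -0.00015508421251140346
shift [122.5  -1.3  -0.4] turn [ 0.002  0.004 -0.002]
```

View pics/w3.png

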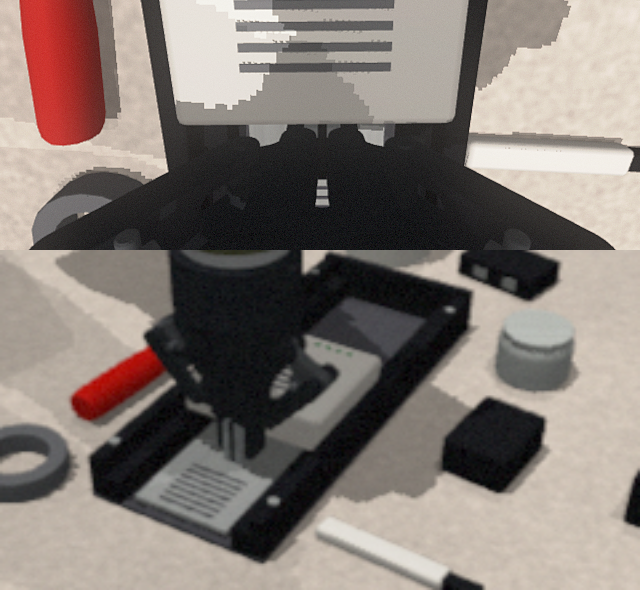

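The unit is being pushed squarely with the plate down, so I'll continue.

step_arm:
  moves:
    - [[8,0,0.2],[0,0,0],0]
    - [[17,0,0.2],[0,0,0],0]
    - [[26,-0.5,0.2],[0,0,0],0]
    - [[35,-0.5,0.2],[0,0,0],0]
    - [[44,-1,0.2],[0,0,0],0]
    - [[53,-1,0.2],[0,0,0],0]
    - [[62,-1,0.2],[0,0,0],0]
    - [[70,-1,0.2],[0,0,0],0]

```text
clock: 4.77
tcp_pos: [0.6003, 0.0389, 0.01]
orientation: [0.002, 0.683, 0.73, -0.0]
wrist_force: [1.4, -5.8, 8.1]
finger_gap: 0.0004
grip_force: 3.2
```

step_arm:
  moves:
    - [[6,0,0.2],[0,0,0],0]
    - [[12,0,0.2],[0,0,0],0]
    - [[18,0,0.2],[0,0,0],0]
    - [[24,0,0.2],[0,0,0],0]
    - [[29,0,0.2],[0,0,0],0]
    - [[34,0,0.2],[0,0,0],0]
    - [[38,0,0.2],[0,0,0],0]
    - [[40,0,0.2],[0,0,0],0]

```text
clock: 5.43
tcp_pos: [0.5975, 0.0788, 0.0097]
orientation: [0.002, 0.683, 0.73, -0.0]
wrist_force: [1.8, -6.0, 7.2]
finger_gap: -0.0002
grip_force: 3.3
```

```bash
python3 go.py -9 -1 10
```

```text
t 5.4333 tcp cradle mm [-21.1  -1.2   9.7] F [ 1.8 -6.   7.2] gap -0.00023754014373778462
shift [12.1 -0.2 -0.3] turn [ 0.002  0.004 -0.001]
```

Now slowly to the stop, watching the push force.

step_arm:
  moves:
    - [[2,0,0],[0,0,0],0]
    - [[4,0,0],[0,0,0],0]
    - [[6,0,0],[0,0,0],0]
    - [[7,0,0],[0,0,0],0]
    - [[8,0,0],[0,0,0],0]
    - [[8,0,0],[0,0,0],0]

```text
clock: 5.93
tcp_pos: [0.5969, 0.0866, 0.0097]
orientation: [0.002, 0.683, 0.73, -0.0]
wrist_force: [0.7, -5.7, 7.8]
finger_gap: -0.0001
grip_force: 3.3
```

step_arm:
  moves:
    - [[1,0,0],[0,0,0],0]
    - [[2,0,0],[0,0,0],0]
    - [[3,0,0],[0,0,0],0]
    - [[3,0,0],[0,0,0],0]

```text
clock: 6.27
tcp_pos: [0.5967, 0.0895, 0.0097]
orientation: [0.002, 0.683, 0.73, -0.0]
wrist_force: [0.7, -5.5, 6.9]
finger_gap: 0.0
grip_force: 3.3
```

```bash
python3 go.py -9 -1 10
```

```text
t 6.2667 tcp cradle mm [-10.4  -1.1   9.7] F [ 0.7 -5.5  6.9] gap 3.0267481901693924e-05
shift [ 1.4 -0.1 -0.3] turn [ 0.002  0.004 -0.001]
```

step_arm:
  moves:
    - [[1,0,0],[0,0,0],0]
    - [[2,0,0],[0,0,0],0]
    - [[3,0,0],[0,0,0],0]
    - [[3,0,0],[0,0,0],0]

```text
clock: 6.6
tcp_pos: [0.5964, 0.0903, 0.0097]
orientation: [0.003, 0.684, 0.73, -0.002]
wrist_force: [-0.5, -13.7, 8.0]
finger_gap: 0.0002
grip_force: 3.3
```

step_arm:
  moves:
    - [[1,0,0],[0,0,0],0]
    - [[2,0,0],[0,0,0],0]
    - [[2,0,0],[0,0,0],0]

```text
clock: 6.85
tcp_pos: [0.596, 0.0904, 0.0097]
orientation: [0.004, 0.684, 0.729, -0.004]
wrist_force: [-1.9, -19.4, 10.2]
finger_gap: 0.0001
grip_force: 3.3
```

```bash
python3 go.py -9 -1 10
```

```text
t 6.85 tcp cradle mm [-9.4 -0.4  9.7] F [ -1.9 -19.4  10.2] gap 0.00012342486642958917
shift [ 0.4  0.6 -0.3] turn [ 0.001  0.011 -0.004]
```

The push has stalled at 19 N, so the unit is on the stop. I'll back off slightly, then lift.

step_arm:
  moves:
    - [[-3,0,0],[0,0,0],0]
    - [[-6,0,0],[0,0,0],0]
    - [[-6,0,0],[0,0,0],0]
    - [[-6,0,-5],[0,0,0],0]
    - [[-6,0,-10],[0,0,0],0]
    - [[-6,0,-20],[0,0,0],0]
    - [[-6,0,-40],[0,0,0],0]
    - [[-6,0,-70],[0,0,0],0]

```text
clock: 7.52
tcp_pos: [0.5923, 0.0904, 0.0764]
orientation: [-0.003, 0.683, 0.731, -0.003]
wrist_force: [0.2, 1.2, -0.7]
finger_gap: 0.0002
grip_force: 0.0
```

step_arm:
  moves:
    - [[-20,0,-30],[0,0,0],0]
    - [[-50,0,-60],[0,0,0],0]
    - [[-85,0,-80],[0,0,0],0]
    - [[-120,0,-80],[0,0,0],0]
    - [[-120,0,-80],[0,0,0],0]
    - [[-120,0,-80],[0,0,0],0]

```text
clock: 8.02
tcp_pos: [0.6032, -0.031, 0.1587]
orientation: [-0.0, 0.684, 0.73, -0.0]
wrist_force: [-0.0, -0.0, -0.7]
finger_gap: -0.0002
grip_force: 0.0
```

Run:
```python
from workcell import imaging
import cv2,numpy as np
cv2.imwrite('pics/w4.png',np.vstack([cv2.resize(imaging.read_camera('wrist')[0:250,150:500,::-1],(420,300)),cv2.resize(imaging.read_camera('side')[160:280,250:418,::-1],(420,300))]))
```

```text
(no output)
```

View pics/w4.png

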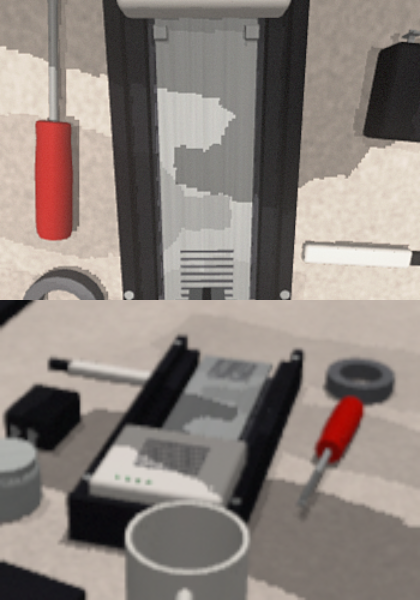

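The picture shows the unit against the end stop. Both teeth are up behind its rear face, at (160,32) and (252,32), and the bystanders haven't moved.

```bash
python3 -c "
from workcell import env
print(env.hand_in())"
```

```text
the job is handed in; nothing more can be done
None
```

The unit is home against the end stop with both catch teeth up behind it, the arm is clear, and the job was handed in at about 8 s; no verdict was returned.

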